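# Lock the slow cooker lid with its tuck-under tab

## Robot

A 7-joint arm with a two-finger parallel gripper is mounted at the origin on the work surface. World frame = base frame: x ahead of the robot, y to its left, z up, the work surface at z = 0. Lengths are in mm, angles in rad, forces in N, time in s.
With the tool pointing down it reaches from about 375 to 925 mm from the base axis. Payload 3.1 kg.
Tool frame: the origin (TCP) lies midway between the tips of the shut fingers; the grasp point (between the pads) lies r.grip_point_offset behind it (r.grip_point_offset is the distance from the TCP to the grasp point, in mm); z points along the fingers, y is the line along which they close (so a half turn about z gives the same grasp; the last joint's range is limited). The gripper opens to 85 mm and grips with 20 to 120 N. Pads are 22 mm wide; open, the fingers measure 114 mm over their backs; the gripper's body (76 mm by 85 mm) begins 54 mm behind the grasp point. The pads swing forward as they close: fully open they stand 13 mm farther back than shut.
Start: joints at [-1.298, 0.383, 0.044, 1.598, -0.018, 1.161, -0.05], TCP at [235.513, 605.836, 231.269] pointing down, gripper open.
Joint ranges: [-2.61, 2.61], [-0.41, 2.15], [-1.48, 1.57], [0, 2.5], [-1.57, 4.71], [0.05, 1.97], [-2.85, 2.85]. Speed limits (rad/s): [2.79, 2.79, 3.14, 3.14, 3.14, 3.14, 3.14].

## Interface

Orientations are given as a unit quaternion [w, x, y, z].
In Python, from bench import r, eyes, models gives the robot as it stands. The module is installed in compiled form; this text tells all that it offers.
- The arm moves only by the tool step_arm, never from a script. Its argument "targets" is text: rows parted by semicolons, each of 5 numbers parted by spaces: the opening, from -1 (shut) to 1 (fully open), then the shift along the tool's x, y, z in units of 40 mm (1.0 is 40 mm), then the turn about the tool's z in units of 6 degrees (1.0 is 6 degrees). In form: fingers dx dy dz yaw; .... A call has 1 to 5 rows; each row shifts and turns the commanded pose from where the row before left it, along the tool's axes as they then stand; what a row does not reach is not made up. A row lasts 1/8 s, in which the tool goes at most 62.5 mm and 10.7 degrees, less where a joint would pass 70% of its speed; a pose out of reach is approached as far as the arm can. A call is refused whole if a number of a shift passes 1 or a number of a turn 1, either way. A call with a gripper value outside its range is refused whole. The fingers move at their own pace and stop on an object; "newtons" is the grip in N (left out, the last holds). Time passes only in rows, so rows that do not move let the fingers close. It gives the time, the measured TCP pose, the force, the opening and the grip force at its end, in the units of the state.
- r.get_obs(): the state, without advancing time (a new reading comes with each control period).
- eyes.camera(name): name is "scene" or "top" or "wrist"; returns the picture (420x560x3 uint8, red, green, blue); there is no depth.
- eyes.camera_model(name): a dict with "vfov" (degrees; the focal length in pixels is half the picture's height over the tangent of half this angle, whatever the lens; pixels are square), "cx", "cy" (the principal point, pixels), "extrinsics" (4x4, takes a point from camera to world coordinates). Camera axes: x right, y down, z forward; pixel columns grow to the right and rows downward; lengths in mm; the calibration is good to about 2 mm. A picture is of the moment at which its call begins: read the wrist's pose just before it. camera_model takes no time and is no camera call; for the wrist camera it gives the pose at the moment of the call.
- r.job_done(): hands the job in; it is judged then, once.
Trained networks look in the newest picture that a camera, given by its name, has taken for a name from the list of things; names that differ only in an ending like _2 or _b are one class to them, and where a whole thing is asked for, a point or a joint stands for the part that bears it (a point fixed in the world has none). Each returns a list of dicts, best first, with "score" (0 to 1); they miss things now and then, are a little off and sometimes report something else, mostly with a low value. They report only what shows in the picture. A call takes as long as a camera call.
- models.masks_of(camera, label): "region" (420x560 bool, what is visible of it).
- models.tip_of(camera, label): "location" ([x, y, z] in mm, in world coordinates, good to about 4 mm: a listed point, or the origin of a listed thing).
The state is a dict: "time_s": time; "joint_pos": joint angles; "dq": joint speeds; "joint_torque": joint torques, N m; "ee_pos": TCP position; "eef_rot": TCP orientation; "contact_force": force on the tool from outside, world axes, zero at the start; "moment": the same for the moment, N m; "gripper_width": opening from 0.0 (shut) to 1.0 (fully open); "grip_force": force on a finger pad.
Only numpy, scipy, OpenCV 4.12 (cv2) and the standard library are available. Lean on these libraries where they do the work, as an engineer would, in place of code of your own. Each camera call takes 0.05 s, during which the arm holds its last target. There are 200 camera calls.

## Task

Lock the slow cooker's lid for the drive to the potluck: with a fingertip, fold the sprung steel tab over onto the lid, and while it is pressed down push it forward so that its edge is tucked fully home beneath the retaining lip and stays there when you let go. Only push and press, forcing nothing: leave the lid seated on the cooker, and leave the canister, the scoop and the spoon rest where they stand.

Things in the scene. Friction and masses are not known exactly. Their poses are not given: they have to be found in the camera images.
- cooker: Low steel casserole slow cooker, fixed: 230 (x) by 290 (y) by 125 mm high, side handles out to y = +-178. Origin at the centre of its underside, z up; +x points from the tab's hinge to the lid's centre. A black ledge, 74 mm wide, top at z = 137 mm with 4 mm high guide strips at its sides, sticks out from x = -115 to -172 mm and carries the tab's hinge.
- lid: Loose dark lid, 0.8 kg, 226 x 292 mm, on the cooker's rim, located by a plug below it. Origin at the centre of the plate's underside (125 mm above the cooker's underside); axes as the cooker's; plate 10 mm thick. A black knob 42 mm across at x = +55 rises 27 mm above the plate. The black retaining lip stands on it near the centre.
- lip (a point): Front middle of the level underside of the lip: a shelf 70 mm wide and 4 mm thick, open towards the tab, closed by side cheeks and by a riser 23 mm behind this point. This point is at x = -27 mm on the lid, 13 mm above its plate. The front is turned up as a lead-in, 7 mm farther to -x and about 9 mm higher.
- tab_hinge (a point): Point on the tab's hinge axis, middle of its width; with joint slot at 0 it lies at x = -130, y = 0, z = 141 mm in the cooker's frame. It moves with the slot. The hinge axis is parallel to the cooker's y.
- tab_edge (a point): Middle of the tab's free edge, 92 mm from the hinge axis.
- tab_ridge (a point): Middle of the crest of the tab's cross ridge: 60 mm from the hinge axis, 8 mm thick, as wide as the tab, 9 mm proud of the face that is uppermost when the tab is folded. A fingertip between hinge and ridge (free length about 52 mm) can push against it.
- tab (a joint): Angle (rad) of the steel tab, 50 mm wide, 92 long, 4 thick: 0 = folded flat, the end stop, upper face 2 mm above the hinge axis, 4 mm clear of the lid; pi/2 = upright; starts at 1.2 to 1.6. Folding swings its edge to the cooker's +x. A spring lifts it again to roughly 0.9 rad when let go, unless its edge is under the lip; holding it flat midway along takes about 3 N.
- slot (a joint): How far the hinge has slid towards the cooker's +x (m): 0 = start, back stop; 0.024 = front stop, fully home. Needs about 4 N, stays where left. Folded flat, the tab's edge is 11 mm short of the lip's level part at 0, 13 mm beneath it at 0.024. Slid forward before it is folded, the tab would land on top of the lip.
- canister: Bystander: stainless canister with a screw-top lid, 102 mm across, 142 mm high, loose; origin at the centre of its underside. It, the scoop and the spoon rest stand beside the cooker, in changing places.
- scoop: Bystander: red plastic scoop, cup 62 mm across and 42 mm high with a handle 75 mm long; origin under the cup's centre.
- spoon_rest: Bystander: white ceramic spoon rest, dish 100 mm across and 18 mm high with a short tail; origin under the dish's centre.

How it is judged (in metres and radians):
On the way, in this order (a step that is already met when the one before it is completed fails the run):
1. the tab is folded over onto the lid (value of joint tab below 0.2 rad).
2. the tab's edge is tucked beneath the lip (value of joint slot above 0.017 m and value of joint tab below 0.1 rad), for 0.2 s.
At the end, for the whole second after the job is handed in: The tab lies folded (under 0.10 rad) with its hinge slid more than 17 of 24 mm home, so that its edge is held beneath the lip with nothing touching it; the lid is still seated (within 4 mm in height and 8 mm sideways) and at rest; canister, scoop and spoon rest are within 20 mm of where they stood (all of step 2 and z of lid in the frame of cooker between 0.121 and 0.129 m and horizontal distance between lid and cooker below 0.008 m and velocity of joint slot below 0.005 m/s and linear speed of lid below 0.02 m/s and distance of each of canister, scoop, spoon_rest from where it was at the start of the episode below 0.02 m).
It fails at once if the lid is lifted more than 10 mm off the cooker (z of lid in the frame of cooker above 0.135 m).
It fails at once if the tab is forced or pinched: more than 60 N between fingers and tab (contact force between the fingers and tab above 60 N).
It fails at once if the canister is pushed more than 20 mm or lifted (distance of canister from where it was at the start of the episode above 0.02 m or height (world z) of canister above 0.012 m).
It fails at once if the scoop is pushed more than 20 mm or lifted (distance of scoop from where it was at the start of the episode above 0.02 m or height (world z) of scoop above 0.012 m).
It fails at once if the spoon rest is pushed more than 20 mm or lifted (distance of spoon_rest from where it was at the start of the episode above 0.02 m or height (world z) of spoon_rest above 0.012 m).
It also fails if it takes over 35 s, if anything falls off the work surface, if the arm or the gripper's body presses on something with over 40 N, if the wrist force passes 120 N, or if a joint passes its speed limit or range.

## Working session

There is one attempt and no reset: what is moved stays moved. The work goes in short steps, Python scripts to look and compute and a tool call to move; the robot and the scene stay as the last step left them, time stands still between calls to the robot, and variables do not carry over. Pictures are saved under pics/ and viewed, at most 10 in all, crops included, and the job is handed in when it is done.

Besides the shell and the picture viewer there is one more tool, called after "Call:" as name(argument=value, ...) on one line, values as JSON. step_arm: Moves the arm, as the interface text tells. Its arguments: {"type":"object","properties":{"targets":{"type":"string"},"newtons":{"type":"number"}},"required":["targets"]}

```bash
mkdir -p pics; python3 - <<'E'
from bench import r,eyes,models
import cv2
o=r.get_obs();print(o)
for c in ("scene","top"):
    im=eyes.camera(c);cv2.imwrite(f"pics/{c}0.png",im[...,::-1])
    for l in ("cooker","lid","lip","tab_hinge","tab_edge","tab_ridge","canister","scoop","spoon_rest"):
        d=models.tip_of(c,l)
        print(c,l,[(round(x['score'],2),[round(float(v)) for v in x['location']]) for x in d[:2]])
print(r.grip_point_offset)
E
```

```text
{'time_s': 0.0, 'joint_pos': array([-1.29779865,  0.38385525,  0.04383055,  1.59960611, -0.01789417,
        1.16120912, -0.0499121 ]), 'dq': array([-0.00015255,  0.00071013,  0.00025348, -0.00047803,  0.00051504,
        0.00077717,  0.00057275]), 'joint_torque': array([-3.63760928e-04, -4.33475947e+01,  1.02408350e+00, -2.49510133e+01,
        1.04503185e-02,  1.14147586e-02, -4.76886541e-06]), 'ee_pos': array([235.19076931, 604.92484909, 229.85915701]), 'eef_rot': array([-1.73777749e-04,  1.84302693e-01,  9.82868615e-01, -1.33142430e-03]), 'contact_force': array([-0.10393957,  0.07067084, -0.3562111 ]), 'moment': array([-0.0072575 ,  0.01559009, -0.00176868]), 'grip_force': 0.0, 'gripper_width': 1.0029797974286823}
scene cooker []
scene lid [(0.87, [603, 10, 127])]
scene lip [(0.92, [576, 10, 150]), (0.3, [470, 5, 202])]
scene tab_hinge [(0.62, [471, 7, 140])]
scene tab_edge [(0.88, [485, 9, 235])]
scene tab_ridge [(0.9, [470, 6, 200]), (0.22, [524, 267, 3])]
scene canister [(0.84, [440, -262, 1])]
scene scoop [(0.57, [525, 269, 0])]
scene spoon_rest [(0.57, [601, -257, 3])]
top cooker []
top lid [(0.6, [602, 11, 124]), (0.55, [571, 10, 148])]
top lip [(0.95, [572, 9, 147]), (0.69, [472, 2, 201])]
top tab_hinge [(0.61, [467, 7, 140])]
top tab_edge [(0.6, [488, 2, 232])]
top tab_ridge [(0.6, [472, 4, 203])]
top canister [(0.73, [438, -263, 0])]
top scoop [(0.86, [522, 268, 4])]
top spoon_rest [(0.58, [599, -251, 0])]
18.700000000000003
```

View pics/scene0.png

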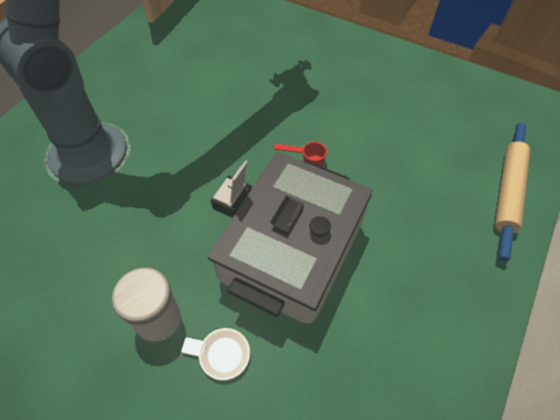

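View pics/top0.png

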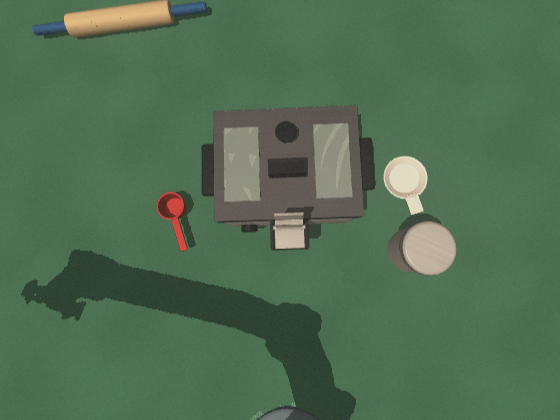

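Call:
step_arm(targets="-1 -0.7 -1 0 -0.95; -1 -0.6 -1 0 -0.95; -1 -0.5 -1 0 -0.95; -1 -0.4 -1 0 -0.95; -1 -0.2 -1 0 0", newtons=60)

```text
time_s: 1.62
ee_pos: [295.3, 388.2, 231.5]
eef_rot: [0.0, -0.013, 1.0, 0.0]
contact_force: [0.9, 0.5, -0.6]
gripper_width: -0.001
grip_force: 0.0
```

Call:
step_arm(targets="-1 -0.3 -1 0 0; -1 -0.3 -1 0 0; -1 -0.3 -1 0 0; -1 -0.3 -1 0 0; -1 -0.3 -1 0 0")

```text
time_s: 2.25
ee_pos: [360.4, 190.2, 231.6]
eef_rot: [0.0, -0.014, 1.0, 0.0]
contact_force: [0.4, 0.0, -0.5]
gripper_width: -0.003
grip_force: 0.0
```

Call:
step_arm(targets="-1 -0.3 -1 0 0; -1 -0.3 -1 0 0; -1 -0.2 -1 0 0; -1 0 -0.8 0 0; -1 0 0 0 0")

```text
time_s: 2.88
ee_pos: [396.2, 38.0, 231.5]
eef_rot: [0.0, -0.011, 1.0, 0.0]
contact_force: [-1.0, 1.3, -1.0]
gripper_width: -0.003
grip_force: 0.0
```

Call:
step_arm(targets="-1 0 -0.78 0.5 0; -1 0 0 1 0; -1 0 0 0 0")

```text
time_s: 3.25
ee_pos: [394.1, 9.4, 169.1]
eef_rot: [-0.003, -0.014, 1.0, -0.001]
contact_force: [0.5, 0.6, 0.4]
gripper_width: 0.001
grip_force: 0.0
```

```bash
python3 - <<'E'
from bench import r,eyes,models
import cv2
for c in ("top","wrist","scene"):
    im=eyes.camera(c);cv2.imwrite(f"pics/{c}1.png",cv2.resize(im[...,::-1][60:270,130:410] if c!="wrist" else im[...,::-1],(800,600)))
    for l in ("lip","tab_hinge","tab_edge","tab_ridge"):
        d=models.tip_of(c,l)
        print(c,l,[(round(x['score'],2),[round(float(v)) for v in x['location']]) for x in d[:2]])
print(r.get_obs()['ee_pos'])
E
```

```text
top lip [(0.89, [574, 10, 149])]
top tab_hinge [(0.62, [471, 5, 139])]
top tab_edge [(0.91, [488, 4, 230])]
top tab_ridge [(0.65, [473, 0, 200])]
wrist lip []
wrist tab_hinge [(0.57, [473, 2, 141])]
wrist tab_edge []
wrist tab_ridge []
scene lip [(0.83, [575, 9, 151])]
scene tab_hinge [(0.63, [472, 9, 141])]
scene tab_edge []
scene tab_ridge [(0.89, [469, 8, 203])]
[396.91096059   9.22561605 171.29428324]
```

View pics/top1.png

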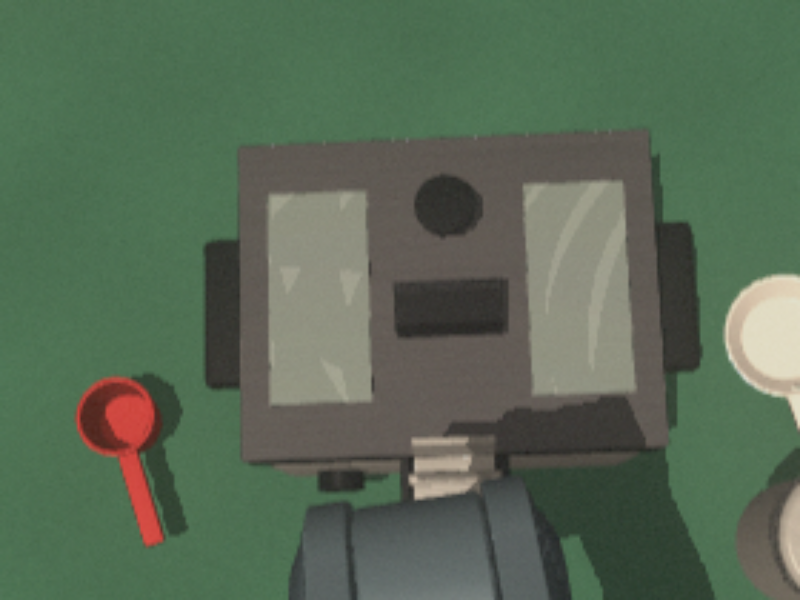

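Call:
step_arm(targets="-1 -0.4 -0.08 0.1 0; -1 -0.4 0 0 0; -1 -0.4 0 0 0; -1 -0.3 0 0 0; -1 -0.3 0 0 0")

```text
time_s: 4.62
ee_pos: [468.9, 8.1, 167.0]
eef_rot: [-0.001, -0.014, 1.0, 0.0]
contact_force: [-1.1, 0.1, -1.1]
gripper_width: 0.003
grip_force: 0.9
```

Call:
step_arm(targets="-1 -0.3 0 0 0; -1 -0.3 0 0 0; -1 -0.3 0 0 0; -1 0 0 0 0")

```text
time_s: 5.12
ee_pos: [506.2, 8.9, 167.2]
eef_rot: [0.001, -0.014, 1.0, -0.0]
contact_force: [-0.5, -0.9, 0.5]
gripper_width: -0.001
grip_force: 0.5
```

```bash
python3 - <<'E'
from bench import r,eyes,models
import cv2
for c in ("scene",):
    im=eyes.camera(c);cv2.imwrite(f"pics/{c}2.png",cv2.resize(im[...,::-1][130:280,170:370],(800,600),interpolation=2))
    for l in ("lip","tab_hinge","tab_edge","tab_ridge"):
        d=models.tip_of(c,l)
        print(c,l,[(round(x['score'],2),[round(float(v)) for v in x['location']]) for x in d[:2]])
print(r.get_obs()['ee_pos'],r.get_obs()['contact_force'])
E
```

```text
scene lip [(0.98, [572, 8, 150]), (0.5, [600, -261, 2])]
scene tab_hinge [(0.63, [474, 5, 143])]
scene tab_edge [(0.88, [551, 10, 190])]
scene tab_ridge [(0.8, [520, 12, 178]), (0.68, [571, 12, 150])]
[505.55421249   8.96575679 167.71042788] [-0.34556799 -0.35075087  0.52809339]
```

View pics/scene2.png

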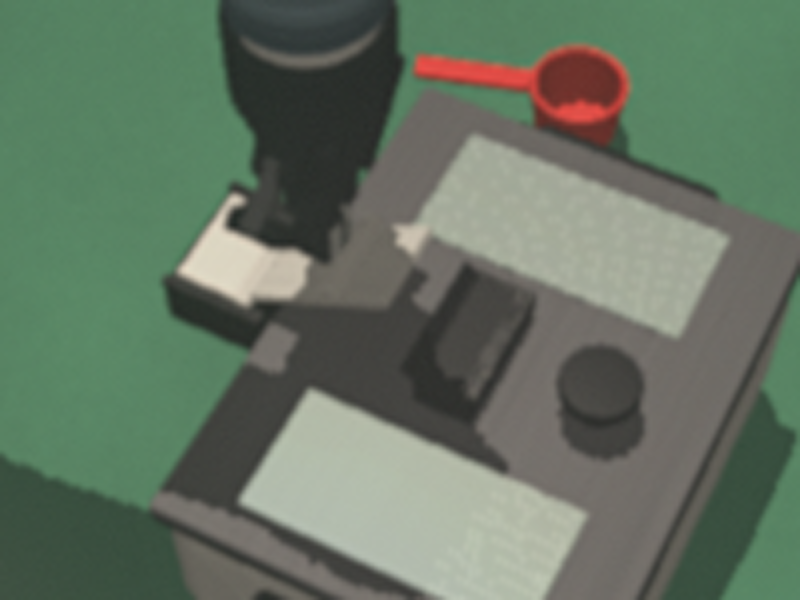

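Call:
step_arm(targets="-1 0 0 0.25 0; -1 0 0 0.2 0; -1 0 0 0.1 0; -1 0 0 0.05 0; -1 0 0 0 0")

```text
time_s: 6.0
ee_pos: [505.4, 9.0, 143.4]
eef_rot: [0.0, -0.014, 1.0, -0.0]
contact_force: [1.4, -1.3, 3.2]
gripper_width: -0.005
grip_force: 1.4
```

Call:
step_arm(targets="-1 0 0 0.05 0; -1 0 0 0.05 0; -1 0 0 0 0")

```text
time_s: 6.38
ee_pos: [506.4, 9.1, 142.5]
eef_rot: [0.001, -0.013, 1.0, 0.001]
contact_force: [-3.5, -0.1, 19.7]
gripper_width: 0.0
grip_force: 10.1
```

```bash
python3 - <<'E'
from bench import r,eyes,models
import cv2
for c in ("scene",):
    im=eyes.camera(c);cv2.imwrite(f"pics/{c}3.png",cv2.resize(im[...,::-1][130:280,170:370],(800,600),interpolation=2))
    for l in ("lip","tab_hinge","tab_edge","tab_ridge"):
        d=models.tip_of(c,l)
        print(c,l,[(round(x['score'],2),[round(float(v)) for v in x['location']]) for x in d[:2]])
print(r.get_obs()['ee_pos'],r.get_obs()['contact_force'])
E
```

```text
scene lip [(0.92, [574, 10, 149])]
scene tab_hinge [(0.74, [477, 7, 141]), (0.58, [574, 10, 153])]
scene tab_edge [(0.69, [564, 9, 146])]
scene tab_ridge [(0.96, [537, 10, 150]), (0.37, [442, -264, 3])]
[506.43360363   9.06108509 142.54819971] [-2.49970809  0.12108375 19.892388  ]
```

View pics/scene3.png

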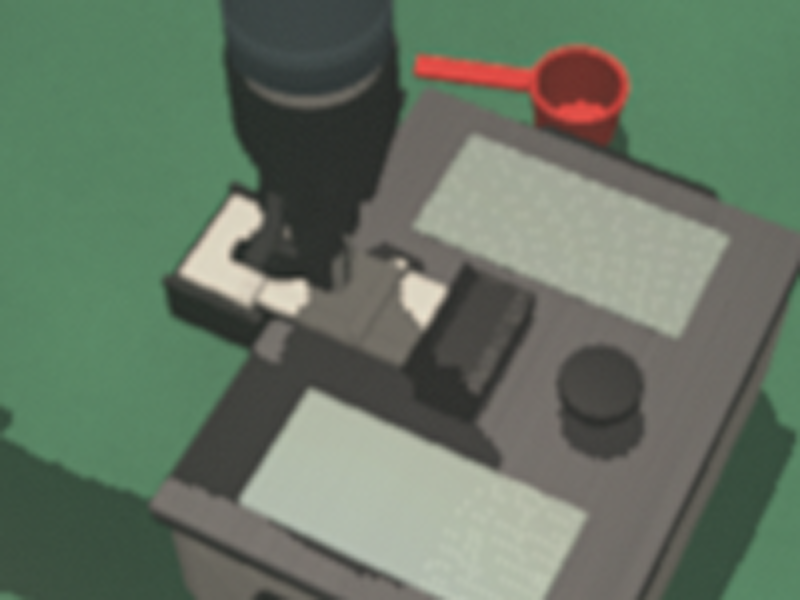

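Call:
step_arm(targets="-1 -0.1 0 -0.02 0; -1 -0.12 0 0 0; -1 -0.12 0 0 0; -1 -0.12 0 0 0; -1 -0.12 0 0 0")

```text
time_s: 7.25
ee_pos: [526.8, 10.1, 142.4]
eef_rot: [-0.003, -0.014, 1.0, 0.001]
contact_force: [-10.9, 1.0, 25.4]
gripper_width: -0.002
grip_force: 12.5
```

Call:
step_arm(targets="-1 -0.1 0 -0.03 0; -1 -0.1 0 0 0; -1 -0.1 0 0 0; -1 0 0 0 0")

```text
time_s: 7.75
ee_pos: [527.1, 10.0, 141.9]
eef_rot: [-0.016, -0.013, 1.0, 0.002]
contact_force: [-26.9, 1.0, 37.8]
gripper_width: 0.001
grip_force: 18.6
```

```bash
python3 - <<'E'
from bench import r,eyes,models
import cv2
for c in ("scene",):
    im=eyes.camera(c);cv2.imwrite(f"pics/{c}4.png",cv2.resize(im[...,::-1][130:280,170:370],(800,600),interpolation=2))
    for l in ("lip","tab_hinge","tab_edge","tab_ridge","lid"):
        d=models.tip_of(c,l)
        print(c,l,[(round(x['score'],2),[round(float(v)) for v in x['location']]) for x in d[:2]])
print(r.get_obs()['ee_pos'],r.get_obs()['contact_force'])
E
```

```text
scene lip [(0.67, [575, 10, 149])]
scene tab_hinge [(0.8, [495, 9, 142])]
scene tab_edge [(0.75, [586, 13, 147]), (0.75, [600, -258, 1])]
scene tab_ridge [(0.87, [555, 13, 151])]
scene lid [(0.72, [600, 12, 128])]
[527.08059146  10.03342422 141.94193378] [-26.61303216   0.7708066   37.55547467]
```

Call:
step_arm(targets="-1 0 0 -0.05 0; -1 0 0 -0.05 0; -1 0 0 -0.05 0; -1 0 0 0 0")

```text
time_s: 8.55
ee_pos: [539.9, 9.9, 146.8]
eef_rot: [-0.0, -0.014, 1.0, -0.0]
contact_force: [-0.3, -0.4, 0.6]
gripper_width: -0.001
grip_force: 0.0
```

Call:
step_arm(targets="-1 -0.05 0 0 0; -1 -0.05 0 0 0; -1 -0.05 0 0 0; -1 0 0 0 0")

```text
time_s: 9.05
ee_pos: [540.8, 9.9, 144.7]
eef_rot: [-0.006, -0.014, 1.0, -0.0]
contact_force: [-7.4, 0.1, 1.0]
gripper_width: -0.001
grip_force: 3.9
```

Call:
step_arm(targets="-1 -0.05 0 0 0; -1 -0.05 0 0 0; -1 0 0 0 0")

```text
time_s: 9.43
ee_pos: [541.1, 9.8, 143.6]
eef_rot: [-0.011, -0.013, 1.0, 0.0]
contact_force: [-12.8, -0.6, 3.8]
gripper_width: -0.004
grip_force: 6.5
```

At the front stop; back off, lift clear and look.

Call:
step_arm(targets="-1 0.2 0 -0.1 0; -1 0.1 0 -0.3 0; -1 0 0 -1 0; -1 0.5 0 -1 0; -1 1 0 0 0")

```text
time_s: 10.05
ee_pos: [483.6, 8.2, 249.1]
eef_rot: [0.007, -0.013, 1.0, 0.001]
contact_force: [0.4, -0.1, -0.4]
gripper_width: -0.001
grip_force: 0.0
```

Call:
step_arm(targets="-1 1 0 0 0; -1 1 0 0 0; -1 0 0 0 0; -1 0 0 0 0")

```text
time_s: 10.55
ee_pos: [400.1, 6.2, 244.8]
eef_rot: [0.002, -0.013, 1.0, 0.001]
contact_force: [0.8, 0.3, 1.4]
gripper_width: 0.0
grip_force: 0.0
```

```bash
python3 - <<'E'
from bench import r,eyes,models
import cv2
for c in ("scene","top"):
    im=eyes.camera(c)
    if c=="scene": cv2.imwrite(f"pics/{c}5.png",cv2.resize(im[...,::-1][130:280,170:370],(800,600),interpolation=2))
    for l in ("lip","tab_hinge","tab_edge","tab_ridge","lid","canister","scoop","spoon_rest"):
        d=models.tip_of(c,l)
        print(c,l,[(round(x['score'],2),[round(float(v)) for v in x['location']]) for x in d[:2]])
print(r.get_obs()['ee_pos'],r.get_obs()['contact_force'])
E
```

```text
scene lip [(0.8, [570, 13, 150]), (0.53, [602, 10, 126])]
scene tab_hinge [(0.69, [492, 7, 142])]
scene tab_edge [(0.96, [587, 11, 149])]
scene tab_ridge [(0.59, [554, 14, 155])]
scene lid [(0.92, [600, 12, 130])]
scene canister [(0.79, [441, -264, 0]), (0.7, [554, 12, 154])]
scene scoop [(0.69, [524, 270, 0])]
scene spoon_rest [(0.85, [601, -255, -1])]
top lip [(0.67, [572, 12, 151])]
top tab_hinge [(0.85, [491, 4, 139])]
top tab_edge [(0.59, [589, 9, 147])]
top tab_ridge [(0.62, [553, 6, 156])]
top lid [(0.98, [599, 10, 126])]
top canister [(0.91, [438, -264, 1])]
top scoop [(0.76, [525, 270, 0]), (0.54, [598, -250, -3])]
top spoon_rest [(0.97, [599, -253, -1]), (0.53, [590, 12, 148])]
[398.19278266   6.07577348 243.2729321 ] [-0.03673756  0.64492099  0.12273243]
```

View pics/scene5.png

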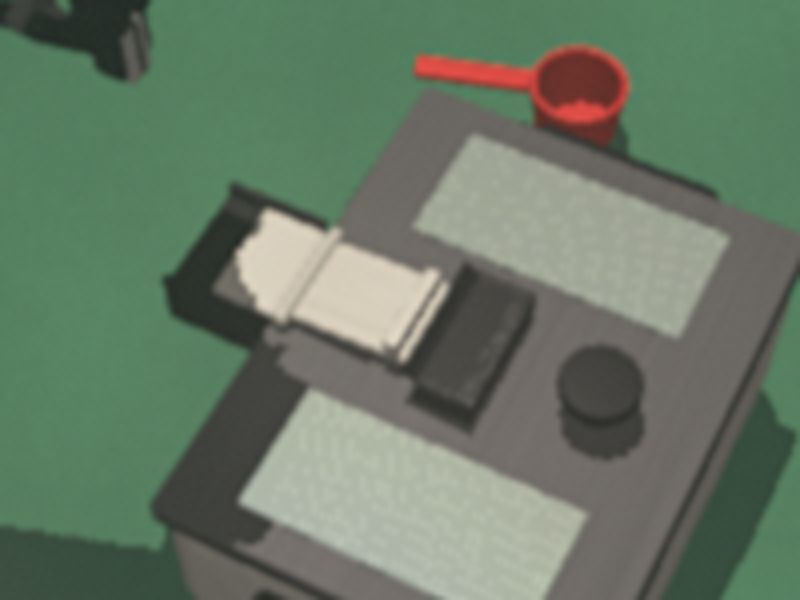

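The picture shows the tab lying flat. Its ridge (about 420,320) is right at the lip, its edge is underneath, and nothing is touching it.

```bash
python3 -c "
from bench import r
print(r.job_done())"
```

```text
the job is handed in; nothing more can be done
None
```

The tab is folded and slid home to its front stop with its edge under the lip, where it stayed once released; the camera check before I handed the job in showed the lid seated and the canister, scoop and spoon rest where they stood, but no verdict came back.

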